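# Index the titrator's sample carousel by one station

## Robot

A 6-joint arm with a two-finger parallel gripper is mounted at the origin on the work surface. World frame = base frame: x ahead of the robot, y to its left, z up, the work surface at z = 0. Lengths are in mm, angles in degrees, forces in N, time in s.
With the tool pointing down it reaches from about 300 to 850 mm from the base axis. Payload 4.2 kg.
Tool frame: the origin (TCP) lies between the finger pads; the fingertips stand ahead of it and the grasp point (between the pads) lies 3 mm ahead of it (nose_length is the z of the fingertips in the tool frame, in mm); z points along the fingers, y is the line along which they close (so a half turn about z gives the same grasp; the last joint's range is limited). The gripper opens to 91 mm and grips with 3 to 60 N. Pads are 32 mm wide; open, the fingers measure 118 mm over their backs; the gripper's body (76 mm by 178 mm) begins 60 mm behind the grasp point.
Start: joints at [-69.442, 18.312, 89.639, -0, 72.044, -1.146], TCP at [212.642, -534.251, 235.976] pointing down, gripper open.
Joint ranges: [-177.97, 177.97], [-48.28, 115.42], [12.27, 149.76], [-77.06, 257.06], [2.81, 150.46], [-146.56, 146.56]. Speed limits (degrees/s): [147.25, 147.25, 180, 180, 180, 180].

## Interface

Orientations are given as [roll, pitch, yaw] about the fixed x, y, z axes, in that order (R = Rz(yaw) Ry(pitch) Rx(roll)).
In Python, from workcell import state, grab_frame, camera_params, job_done, nose_length gives the robot as it stands.
- The arm moves only by the tool step_arm, never from a script. Its argument "plan" is a list that holds one entry, the list of rows, each a list of 5 numbers: the shift along the tool's x, y, z in cm, then the turn about the tool's z in rad, then the opening, from 0 (shut) to 1 (fully open). In form: [[[x, y, z, turn, gripper], ...]]. A call has 1 to 20 rows; each row is the pose to reach, as a shift and turn from the pose commanded when the call began, along the tool's axes at that moment; what a row does not reach only later rows make up. A row lasts 1/8 s, in which the tool goes at most 62.5 mm and 10.7 degrees, less where a joint would pass 70% of its speed; a pose out of reach is approached as far as the arm can. A call with a gripper value outside its range is refused whole. The fingers move at their own pace and stop on an object; "newtons" is the grip in N (left out, the last holds). Time passes only in rows, so rows that repeat a pose let the fingers close. It gives the time, the measured TCP pose, the force, the opening and the grip force at its end, in the units of the state.
- state(): the state, without advancing time (a new reading comes with each control period).
- grab_frame(name): name is "scene" or "top" or "wrist"; returns the picture (480x640x3 uint8, blue, green, red); there is no depth.
- camera_params(name): a dict with "camera_matrix" (3x3 intrinsics, pixels), "R" (3x3) and "t" (3): a world point X has camera coordinates R X + t; the wrist camera has in their place "mount" (4x4, takes a point from camera to tool coordinates, whose origin is the TCP and whose axes are the flange's). Camera axes: x right, y down, z forward; pixel columns grow to the right and rows downward; lengths in mm; the calibration is good to about 2 mm. A picture is of the moment at which its call begins: read the wrist's pose just before it. camera_params takes no time and is no camera call.
- job_done(): hands the job in; it is judged then, once.
The state is a dict: "time_s": time; "qpos": joint angles; "qvel": joint speeds; "effort": joint torques, N m; "ee_pos": TCP position; "ee_rot": TCP orientation; "force": force on the tool from outside, world axes, zero at the start; "torque": the same for the moment, N m; "gripper_width": finger opening in mm; "gripper_force": force on a finger pad.
Only numpy, scipy, OpenCV 4.12 (cv2) and the standard library are available. Lean on these libraries where they do the work, as an engineer would, in place of code of your own. Each camera call takes 0.05 s, during which the arm holds its last target. There are 200 camera calls.

## Task

Move the sample carousel on by one station: pull up the blue-green plunger knob, turn the stage anticlockwise (seen from above) to the very next hole, and let the plunger drop fully home there so that the stage is locked, then leave the knob alone. The exact place of the next hole is found by feel, so let the pin slide on the ring until it drops, and stop at once then: do not force the stage against the locked pin (keep the push below 20 N) or run past the hole. Keep the sample pots standing in their seats and leave everything else on the bench where it is.

Things in the scene. Friction and masses are not known exactly. Their poses are not given: they have to be found in the camera images.
- carousel: white foot of the sample carousel, 284 mm disc, fixed on the bench; origin on the stage's vertical turning axis at bench height. Its x points to a 16 mm post, 255 mm tall, 185 mm from the axis, on the far side from the plunger; the post's arm (228 to 242 mm up) reaches in to 60 mm from the axis and holds the dosing tip, down to 138 mm above the bench, over the far pots.
- ring: fixed steel index ring on the foot, mean radius 125 mm, flat top 45 mm above the bench. Origin on the turning axis at bench height, z up, x towards the first hole, where the plunger starts. The next hole is in a brass block let into the ring and clamped by hand: 52 to 68 degrees (0.91 to 1.19 rad) anticlockwise of x, not measured. No other hole before it; the one after is at 120 degrees.
- stage (a joint): angle of the aluminium stage (200 mm disc, 50 to 60 mm above the bench, with an ear that carries the plunger), rad: 0 at the first hole, growing anticlockwise seen from above. Turning it by the knob takes 1 to 3 N with the pin dragging on the ring. With the pin home in a hole it has about 0.01 rad of play and is then blocked; pushing on it there with over 20 N forces the pin.
- plunger (a joint): lift of the spring plunger, m: 0 = pin fully home in a hole, 0.009 = nose on the ring's steel top (0.0084 on the brass), 0.016 = upper stop. A spring (5 N at 0, 9 N at the stop) drives it down by itself when let go; it can drop to 0 only in a hole. The pin slides along the ring's top and falls in by itself when slid slowly (some 30 mm/s) over a hole.
- plunger_knob (a point): centre, half-way up, of the blue-green knob: upright round cylinder, 22 mm diameter, 28 mm tall (76 to 104 mm above the bench with the pin home), 125 mm from the axis; steel bush below it ends at 69 mm. It moves only up and down in the stage and does not spin: a tight grip must turn with the stage; fingers standing loosely round it can push it along the circle. Axes: x outwards, y anticlockwise.
- pin: the plunger's 9 mm round-nosed steel pin, rigidly below the knob, mostly hidden by the stage's ear; origin at its lower end, 54 mm straight below the knob's centre. Each hole in the ring is 11 mm wide.
- pot0_mid (a point): loose sample pot with a yellow cap, 41 mm diameter, 45 mm tall, 50 g, standing in a shallow collar on the stage 64 mm from the axis and turning with it; point at its centre, half-way up (82 mm above the bench when seated).
- pot1_mid (a point): loose sample pot with a white cap, 41 mm diameter, 45 mm tall, 50 g, standing in a shallow collar on the stage 64 mm from the axis and turning with it; point at its centre, half-way up (82 mm above the bench when seated).
- pot2_mid (a point): loose sample pot with a white cap, 41 mm diameter, 45 mm tall, 50 g, standing in a shallow collar on the stage 64 mm from the axis and turning with it; point at its centre, half-way up (82 mm above the bench when seated).
- pot3_mid (a point): loose sample pot with a blue cap, 41 mm diameter, 45 mm tall, 50 g, standing in a shallow collar on the stage 64 mm from the axis and turning with it; point at its centre, half-way up (82 mm above the bench when seated).
- wash_bottle_mid (a point): bystander: wash bottle, white plastic, 60 mm diameter, 140 mm tall, loose on the bench; point at its centre, half-way up. To be left alone.
- salt_jar_mid (a point): bystander: small clear jar with white lid, 52 mm diameter, 70 mm tall, loose on the bench; point at its centre, half-way up. To be left alone.
- beaker_mid (a point): bystander: open glass beaker, 70 mm diameter, 80 mm tall, loose on the bench; point at its centre, half-way up. To be left alone.
- case_red_mid (a point): bystander: black electrode case lying down, 138 x 34 x 34 mm, red end, loose on the bench; point at its centre, half-way up. To be left alone.
Things that resemble listed ones, but are neither listed nor needed, are in the scene too. What is shaped like the part that bears pot0_mid but brown or turquoise is not meant. What is shaped like the part that bears pot2_mid but pink is not meant.

How it is judged:
By the outcome, as a careful person would: the job done as asked, in the order asked, and still so for the second after the job is handed in, with the robot touching nothing.
It also fails if it takes over 45 s, if anything falls off the work surface, if the arm or the gripper's body presses on something with over 40 N, if the wrist force passes 120 N, or if a joint passes its speed limit or range.

## Working session

There is one attempt and no reset: what is moved stays moved. The work goes in short steps, Python scripts to look and compute and a tool call to move; the robot and the scene stay as the last step left them, time stands still between calls to the robot, and variables do not carry over. Pictures are saved under pics/ and viewed, at most 10 in all, crops included, and the job is handed in when it is done.

Besides the shell and the picture viewer there is one more tool, called after "Emit:" as a command line: name --argument value ..., lists and objects as JSON in quotes. step_arm: Moves the arm, as the interface text tells. Its arguments: {"type":"object","properties":{"plan":{"type":"array","items":{"type":"array","items":{"type":"array","items":{"type":"number"}}}},"newtons":{"type":"number"}},"required":["plan"]}

```bash
mkdir -p pics; python3 - <<'E'
from workcell import *
import cv2,numpy as np
s=state();print(s,nose_length)
for n in("scene","top"):
    cv2.imwrite(f"pics/{n}0.png",grab_frame(n));print(n,camera_params(n))
print(camera_params("wrist"))
E
```

```text
{'time_s': 0.0, 'qpos': array([-6.94429189e+01,  1.83510564e+01,  8.97056370e+01, -8.20887114e-04,
        7.20411658e+01, -1.14813574e+00]), 'qvel': array([ 0.00808134, -0.08532543,  0.01629395, -0.01676943, -0.08080146,
        0.06112791]), 'effort': array([ 4.53668545e-04, -4.12453759e+01, -2.31981486e+01,  7.29840738e-02,
        4.57302493e-02, -1.32329283e-04]), 'ee_pos': array([ 212.47192441, -533.8223798 ,  235.13129553]), 'ee_rot': array([-1.79902145e+02, -1.18053994e-03,  2.17054697e+01]), 'force': array([-0.11242371,  0.34034848, -0.24872317]), 'torque': array([ 0.0579164 , -0.01487413,  0.01400735]), 'gripper_force': 0.0, 'gripper_width': 91.14485004629888} 22.0
scene {'camera_matrix': array([[529.85218159,   0.        , 325.03786689],
       [  0.        , 529.85218159, 243.23307215],
       [  0.        ,   0.        ,   1.        ]]), 'R': array([[ 0.47103968,  0.88183725,  0.02201537],
       [ 0.47696835, -0.23362287, -0.84730251],
       [-0.74203963,  0.40961374, -0.5306541 ]]), 't': array([-279.73876178, -179.16432595, 1446.61405   ])}
top {'camera_matrix': array
[... 183 characters left out ...]
1372, -0.00574745],
       [-0.97783057,  0.05423857, -0.20225119],
       [ 0.20226232, -0.00534138, -0.97931681]]), 't': array([  12.31960427,  560.48047118, 1022.05018014])}
{'camera_matrix': array([[389.55466383,   0.        , 317.83130793],
       [  0.        , 389.55466383, 238.83589142],
       [  0.        ,   0.        ,   1.        ]]), 'mount': array([[ 1.18461480e-04, -9.69870391e-01, -2.43621449e-01,
         6.85793807e+01],
       [ 9.99999876e-01,  2.32802372e-04, -4.40546854e-04,
         2.13423559e-01],
       [ 4.83989001e-04, -2.43621367e-01,  9.69870298e-01,
        -1.50102036e+02],
       [ 0.00000000e+00,  0.00000000e+00,  0.00000000e+00,
         1.00000000e+00]])}
```

View pics/top0.png

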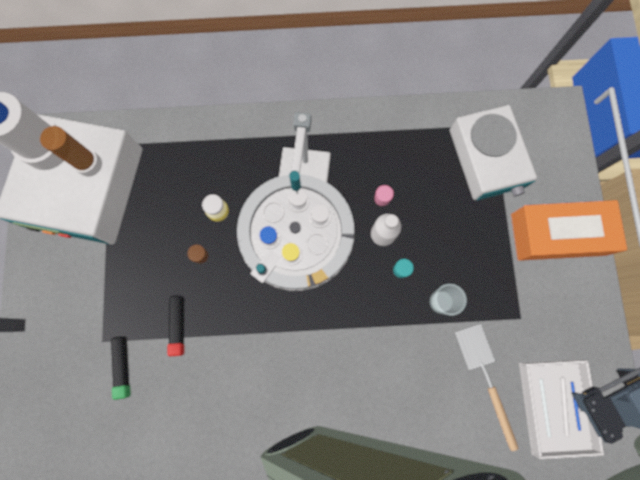

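View pics/scene0.png

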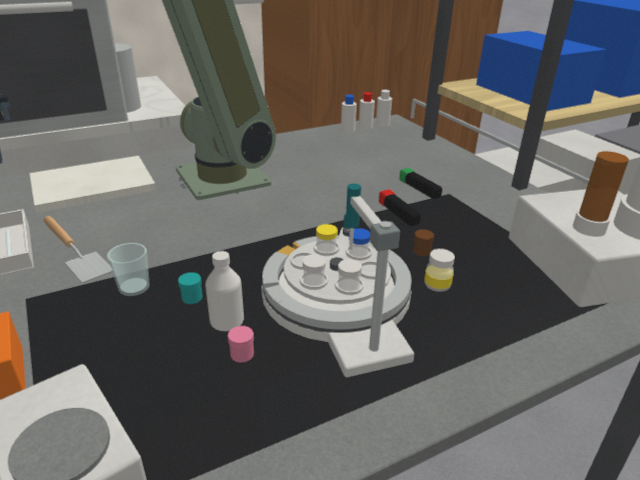

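```bash
cat > h.py <<'E'
import numpy as np,cv2
from workcell import *
from scipy.spatial.transform import Rotation as Ro
def cam(n,s=None):
    p=camera_params(n);K=p["camera_matrix"]
    if n!="wrist": return K,np.array(p["R"]),np.array(p["t"])
    s=s or state();M=p["mount"];R=Ro.from_euler("xyz",s["ee_rot"],degrees=True).as_matrix()
    Rc=R@M[:3,:3];tc=R@M[:3,3]+s["ee_pos"];return K,Rc.T,-Rc.T@tc
def ray(c,u,v,z):
    K,R,t=c;d=R.T@np.linalg.inv(K)@[u,v,1];o=-R.T@t
    return o+d*(z-o[2])/d[2]
def proj(c,X):
    K,R,t=c;q=K@(R@np.array(X,float)+t);return q[:2]/q[2]
E
python3 - <<'E'
from h import *
c=cam("top")
for n,u,v,z in[("knob",261,268,104),("hub",295,228,60),("brass",317,277,45),("post",303,120,255),("tip",295,180,190),("yellow",290,252,105),("blue",269,235,105)]:
    print(n,ray(c,u,v,z).round())
im=cv2.imread("pics/top0.png")[160:300,220:370];a=cv2.resize(im,None,fx=4,fy=4,interpolation=2)
cv2.imwrite("pics/topc.png",a)
E
```

```text
knob [491. 105. 104.]
hub [588.  27.  60.]
brass [471. -18.  45.]
post [765.  -6. 255.]
tip [662.  18. 190.]
yellow [523.  39. 105.]
blue [565.  85. 105.]
```

View pics/topc.png

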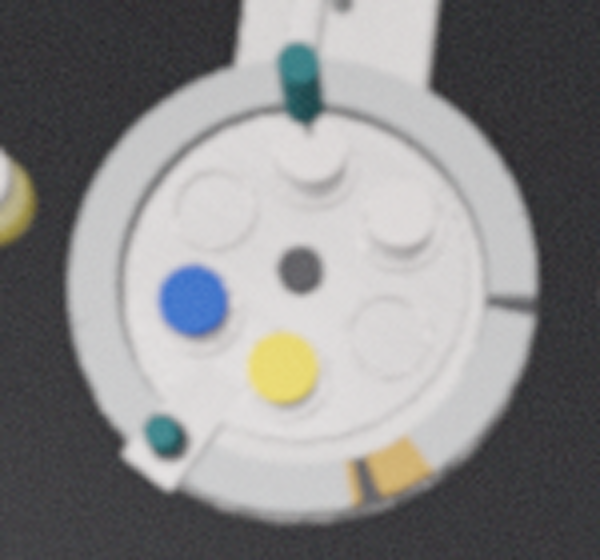

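The top crop shows two teal parts: (300,80) in the crop is the dosing tip by the post, and (165,435), full-frame (261,268), is on the ear. The one on the ear fits the plunger knob: it is short, on the ear, and measures 124.5 mm from the hub against the given 125 mm. The brass block is at crop (390,470), with a dark slot at (368,480). I'm moving above the knob, closing line tangential, tool x outward.

Emit:
step_arm --plan '[[[12,-12,0.5,-0.5,1],[24,-24,1,-1,1],[36,-36,2,-1.5,1],[49.5,-49,3,-2.09,1],[49.5,-49,3,-2.09,1],[49.5,-49,3,-2.09,1],[49.5,-49,3,-2.09,1],[49.5,-49,3,-2.09,0.7],[49.5,-49,3,-2.09,0.7],[49.5,-49,3,-2.09,0.7],[49.5,-49,3,-2.09,0.7],[49.5,-49,3,-2.09,0.7],[49.5,-49,3,-2.09,0.7],[49.5,-49,3,-2.09,0.7],[49.5,-49,3,-2.09,0.7]]]'

```text
time_s: 1.98
ee_pos: [490.9, 102.7, 206.2]
ee_rot: [-180.0, 0.0, 141.3]
force: [0.2, -0.2, 0.4]
gripper_width: 63.8
gripper_force: 0.0
```

```bash
python3 - <<'E'
from h import *
s=state();print(s["time_s"],s["ee_pos"],s["ee_rot"],s["gripper_width"],s["force"])
im=grab_frame("wrist");cv2.imwrite("pics/w1.png",im)
c=cam("wrist",s);print(proj(c,[491,105,104]),proj(c,[588,27,60]))
t=cam("top");print(ray(t,312,280,45))
E
```

```text
1.975 [490.94168954 102.69802556 206.15559673] [-1.79989470e+02  1.56661752e-02  1.41311776e+02] 63.84085997929523 [ 0.21324434 -0.2322695   0.35752962]
[320.33176993 243.6676055 ] [319.4514899  370.86606685]
[464.7924185   -6.07847106  45.        ]
```

View pics/w1.png

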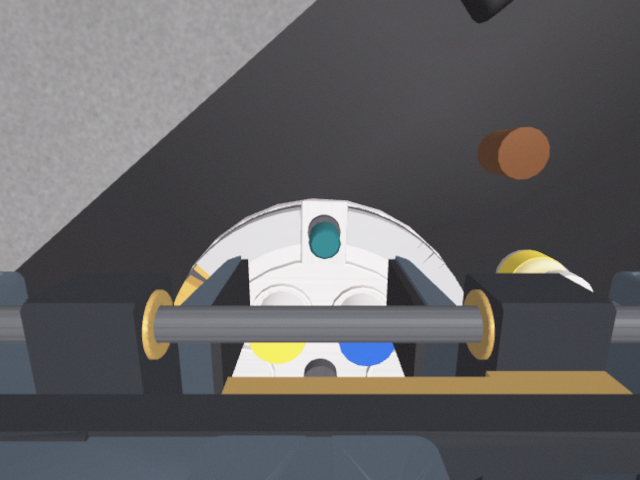

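```bash
python3 - <<'E'
from h import *
im=cv2.imread("pics/w1.png")
cv2.imwrite("pics/w1c.png",cv2.resize(im[190:310,150:350],None,fx=4,fy=4,interpolation=2))
s=state();s["ee_pos"]=np.array([490.94,102.70,206.16]);s["ee_rot"]=np.array([-179.99,.0157,141.312])
c=cam("wrist",s);t=cam("top")
k=ray(c,324,240,104);print("knob",k,"top",ray(t,261.2,268.7,104))
b=ray(c,199,272,45);print("slot",b,"top",ray(t,312,280,45))
# ring from top: outer ring edge pts of crop
P=np.array([(66,270),(538,290),(300,523),(130,455),(470,475),(100,170),(505,170)])
Q=np.array([ray(t,220+u/4,160+v/4,45)[:2] for u,v in P])
from scipy.optimize import least_squares
f=least_squares(lambda p:np.hypot(*(Q-p[:2]).T)-p[2],[588,27,140]);print(f.x,f.fun)
g120=ray(t,220+515/4,160+303/4,45)
for a in([588,27],f.x[:2]):
  an=lambda p:np.degrees(np.arctan2(p[1]-a[1],p[0]-a[0]))%360
  print([(an(p),np.hypot(*(p[:2]-a))) for p in(k,ray(t,261.2,268.7,104),b,ray(t,312,280,45),g120)])
E
```

```text
knob [490.55054107 108.49668244 104.        ] top [489.31402707 104.83367407 104.        ]
slot [4.58905872e+02 4.41170408e-01 4.50000000e+01] top [464.7924185   -6.07847106  45.        ]
[580.96030137  26.41668781 142.5845227 ] [ 0.09438856 -2.62192331 -3.31003927 -0.99455605  5.96519012  1.57577895
 -0.70883899]
[(np.float64(140.0943643946183), np.float64(127.03584649432233)), (np.float64(141.7371385638276), np.float64(125.68612521616544)), (np.float64(191.6253849617944), np.float64(131.79782012971432)), (np.float64(195.02824166364735), np.float64(127.5707387596898)), (np.float64(259.87690217253555), np.float64(128.05772471972784))]
[(np.float64(137.76474354416422), np.float64(122.11081145833417)), (np.float64(139.44810335860686), np.float64(120.61618185680052)), (np.float64(192.0143929171624), np.float64(124.78786522108905)), (np.float64(195.62767931684934), np.float64(120.62716261855924)), (np.float64(262.9725282413465), np.float64(126.43065869746201))]
```

View pics/w1c.png

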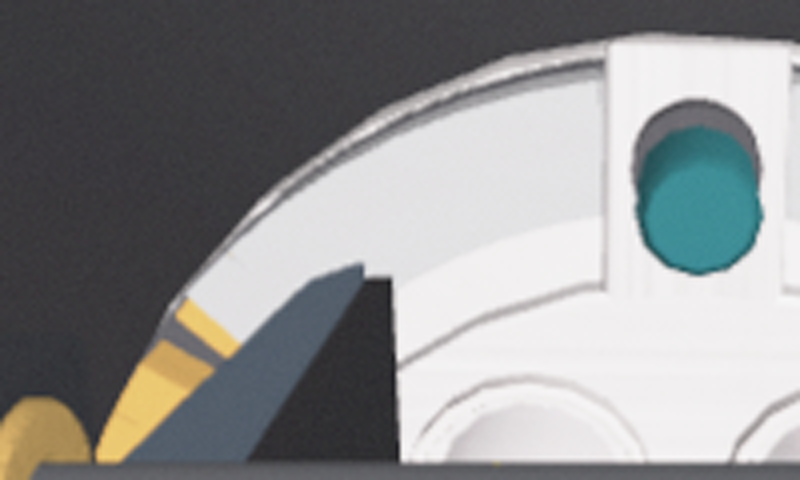

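Knob top is at (325,240), slot in the brass at (198,275). So the axis is at about (587,27), the knob at (490.5,107.5), the start angle about 140° and the next slot about 53° on. The 120° slot agrees with this. Descending.

Emit:
step_arm --plan '[[[0.33,0.35,4,0,0.5],[0.33,0.35,8,0,0.5],[0.33,0.35,10.8,0,0.5],[0.33,0.35,10.8,0,0.5],[0.33,0.35,10.8,0,0.5]]]'

```text
time_s: 2.65
ee_pos: [491.8, 108.6, 99.1]
ee_rot: [179.9, 0.1, 141.4]
force: [1.0, -0.1, -0.1]
gripper_width: 45.3
gripper_force: 0.0
```

```bash
python3 - <<'E'
from h import *
s=state();print(s["time_s"],s["ee_pos"],s["ee_rot"],s["gripper_width"],s["force"])
im=grab_frame("wrist")
c=cam("wrist",s);print(proj(c,[490.5,107.5,104]))
cv2.imwrite("pics/w2.png",im)
E
```

```text
2.65 [491.84444743 108.62325761  99.10583498] [1.79909676e+02 8.53963468e-02 1.41407777e+02] 45.27214708065705 [ 0.97967467 -0.07007745 -0.07620069]
[313.32827848 314.06494318]
```

View pics/w2.png

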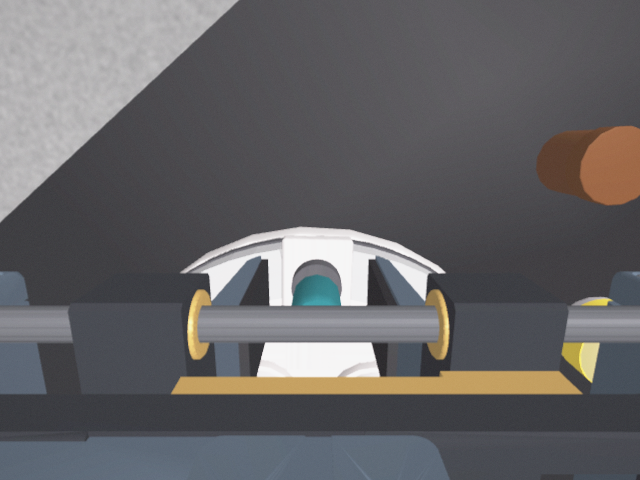

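The knob at (317,300) sits centred between the fingers. I'm closing gently first, then will check the lateral force.

Emit:
step_arm --plan '[[[0,0,0,0,0.28],[0,0,0,0,0.15],[0,0,0,0,0.15],[0,0,0,0,0.15],[0,0,0,0,0.15],[0,0,0,0,0.15]]]' --newtons 8

```text
time_s: 3.45
ee_pos: [491.1, 108.9, 98.3]
ee_rot: [180.0, 0.0, 141.5]
force: [-0.4, -0.3, 5.3]
gripper_width: 21.8
gripper_force: 8.0
```

Emit:
step_arm --plan '[[[0,0,0,0,0.1],[0,0,0,0,0.1],[0,0,-0.4,0,0.1],[0,0,-0.8,0,0.1],[0,0,-1.3,0,0.1],[0,0,-1.3,0,0.1],[0,0,-1.3,0,0.1]]]' --newtons 35

```text
time_s: 4.32
ee_pos: [490.8, 108.7, 110.7]
ee_rot: [-180.0, 0.0, 141.5]
force: [2.3, -1.1, -8.0]
gripper_width: 21.2
gripper_force: 35.0
```

```bash
cat > arc.py <<'E'
import numpy as np,sys
d,*ph=map(float,sys.argv[1:])
d=np.radians(d)
for p in ph: print([round(12.5*(np.cos(p+d)-np.cos(d)),2),round(-12.5*(np.sin(p+d)-np.sin(d)),2),-p])
E
python3 arc.py -0.8 .03 .07 .12 .17 .22
```

```text
[np.float64(-0.0), np.float64(-0.37), -0.03]
[np.float64(-0.02), np.float64(-0.87), -0.07]
[np.float64(-0.07), np.float64(-1.5), -0.12]
[np.float64(-0.15), np.float64(-2.12), -0.17]
[np.float64(-0.26), np.float64(-2.73), -0.22]
```

Emit:
step_arm --plan '[[[0,-0.37,0,-0.03,0.1],[-0.02,-0.87,0,-0.07,0.1],[-0.07,-1.5,0,-0.12,0.1],[-0.15,-2.12,0,-0.17,0.1],[-0.26,-2.73,0,-0.22,0.1],[-0.26,-2.73,0,-0.22,0.1],[-0.26,-2.73,0,-0.22,0.1]]]'

```text
time_s: 5.2
ee_pos: [475.5, 85.7, 110.8]
ee_rot: [-180.0, -0.0, 154.0]
force: [1.5, -3.0, -9.2]
gripper_width: 21.3
gripper_force: 35.0
```

```bash
python3 - <<'E'
from h import *
s=state();R=Ro.from_euler("xyz",s["ee_rot"],degrees=True).as_matrix()
print(s["ee_pos"],s["ee_rot"],s["force"],R.T@s["force"],s["torque"])
E
python3 arc.py -0.8 .05 .12 .19 .26 .33 .40 .45
```

```text
[475.5312247   85.7315666  110.77222086] [-1.79952416e+02 -4.32271094e-02  1.54033277e+02] [ 1.49553824 -3.03822655 -9.18188812] [-2.68177262 -2.06906844  9.18158898] [-0.29073575 -0.35653485 -0.00770101]
[np.float64(-0.01), np.float64(-0.62), -0.05]
[np.float64(-0.07), np.float64(-1.5), -0.12]
[np.float64(-0.19), np.float64(-2.36), -0.19]
[np.float64(-0.38), np.float64(-3.22), -0.26]
[np.float64(-0.62), np.float64(-4.06), -0.33]
[np.float64(-0.92), np.float64(-4.88), -0.4]
[np.float64(-1.17), np.float64(-5.45), -0.45]
```

Emit:
step_arm --plan '[[[-0.01,-0.62,0,-0.05,0.1],[-0.07,-1.5,0,-0.12,0.1],[-0.19,-2.36,0,-0.19,0.1],[-0.38,-3.22,0,-0.26,0.1],[-0.62,-4.06,0,-0.33,0.1],[-0.92,-4.88,0,-0.4,0.1],[-1.17,-5.45,0,-0.45,0.1],[-1.45,-6.01,0,-0.5,0.1],[-1.75,-6.56,0,-0.55,0.1],[-1.75,-6.56,0,-0.55,0.1],[-1.75,-6.56,0,-0.55,0.1]]]'

```text
time_s: 6.58
ee_pos: [461.5, 19.3, 110.5]
ee_rot: [180.0, -0.2, -174.5]
force: [-3.1, -2.9, -8.7]
gripper_width: 21.3
gripper_force: 35.0
```

Emit:
step_arm --plan '[[[0,0,0.2,0,0.1],[0,0,0.35,0,0.1],[0,0,0.35,0,0.1],[0,0,0.35,0,0.3],[0,0,0.35,0,0.3],[0,0,0.35,0,0.3],[0,0,0.35,0,0.3]]]'

```text
time_s: 7.45
ee_pos: [463.6, 19.4, 107.9]
ee_rot: [-180.0, 0.1, -174.4]
force: [-0.0, 0.1, -0.4]
gripper_width: 27.3
gripper_force: 0.0
```

```bash
python3 - <<'E'
from h import *
s=state();R=Ro.from_euler("xyz",s["ee_rot"],degrees=True).as_matrix()
print(s["time_s"],s["ee_pos"],s["ee_rot"],s["gripper_width"],R.T@s["force"])
P=np.array([(490.8,108.7),(475.5,85.7),(461.5,19.3)])
from scipy.optimize import least_squares
f=least_squares(lambda p:np.hypot(*(P-p).T)-125,[587,27]);print(f.x,f.fun,[np.degrees(np.arctan2(*(p-f.x)[::-1]))%360 for p in P])
im=grab_frame("wrist");cv2.imwrite("pics/w3.png",im)
c=cam("wrist",s)
for r in(115,125,135):
  for a in(0,4,8,12): 
    th=np.radians(s["ee_rot"][2]+a);print(r,a,proj(c,[f.x[0]+r*np.cos(th),f.x[1]+r*np.sin(th),45]).round())
E
python3 arc.py 0 .03 .06 .09 .10 .11 .12 .13
```

```text
7.45 [463.63827268  19.36979512 107.86550372] [-1.79996714e+02  9.20289752e-02 -1.74427480e+02] 27.346456392202615 [0.02377259 0.1365273  0.3691724 ]
[586.23069331  27.87382833] [ 0.05953483 -0.07941494  0.02502304] [np.float64(139.73666822005427), np.float64(152.42537792663055), np.float64(183.93225307412658)]
115 0 [312. 276.]
115 4 [298. 277.]
115 8 [284. 278.]
115 12 [271. 280.]
125 0 [312. 260.]
125 4 [297. 260.]
125 8 [281. 262.]
125 12 [267. 264.]
135 0 [312. 243.]
135 4 [295. 243.]
135 8 [279. 245.]
135 12 [262. 248.]
[np.float64(-0.01), np.float64(-0.37), -0.03]
[np.float64(-0.02), np.float64(-0.75), -0.06]
[np.float64(-0.05), np.float64(-1.12), -0.09]
[np.float64(-0.06), np.float64(-1.25), -0.1]
[np.float64(-0.08), np.float64(-1.37), -0.11]
[np.float64(-0.09), np.float64(-1.5), -0.12]
[np.float64(-0.11), np.float64(-1.62), -0.13]
```

View pics/w3.png

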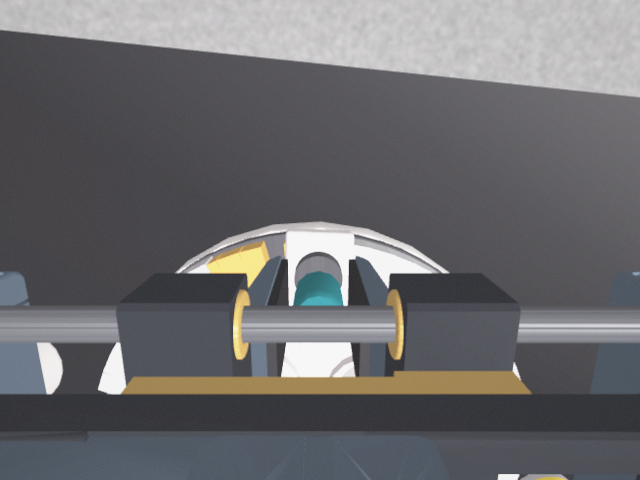

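The knob is loosely between the fingers at (318,290), and the slot in the brass shows at about x=276, some 10° ahead. I'm pushing to about 7° on, then in small steps.

Emit:
step_arm --plan '[[[0,-0.25,0,-0.02,0.3],[-0.01,-0.5,0,-0.04,0.3],[-0.03,-0.87,0,-0.07,0.3],[-0.06,-1.25,0,-0.1,0.3],[-0.08,-1.5,0,-0.12,0.3],[-0.11,-1.75,0,-0.14,0.3],[-0.11,-1.75,0,-0.14,0.3]]]'

```text
time_s: 8.38
ee_pos: [465.7, 1.5, 107.3]
ee_rot: [-180.0, -0.0, -166.4]
force: [0.6, 0.4, -0.7]
gripper_width: 27.3
gripper_force: 0.2
```

Emit:
step_arm --plan '[[[0,-0.12,0,-0.01,0.3],[0,-0.25,0,-0.02,0.3]]]'

```text
time_s: 8.62
ee_pos: [466.1, -0.0, 107.3]
ee_rot: [179.9, -0.0, -165.3]
force: [-0.8, 5.0, -1.0]
gripper_width: 27.1
gripper_force: 2.6
```

Emit:
step_arm --plan '[[[0,-0.12,0,-0.01,0.3],[0,-0.12,0,-0.01,0.3]]]'

```text
time_s: 8.88
ee_pos: [467.0, -2.3, 107.5]
ee_rot: [-179.9, 0.0, -164.6]
force: [0.3, 0.3, 0.8]
gripper_width: 27.6
gripper_force: 0.0
```

```bash
cat > k.py <<'E'
from h import *
import sys
def teal(im):
    h=cv2.cvtColor(im,cv2.COLOR_BGR2HSV);m=cv2.inRange(h,(82,120,60),(96,255,255));m[:, :250]=0;m[:,400:]=0;m[:200]=0;m[310:]=0
    y,x=np.nonzero(m);return len(x),x.min(),x.max(),y.min()
print("w3",teal(cv2.imread("pics/w3.png")),"w2",teal(cv2.imread("pics/w2.png")))
s=state();print(s["time_s"],s["ee_pos"],s["force"],s["gripper_width"],s["gripper_force"],teal(grab_frame("wrist")))
E
python3 k.py
```

```text
w3 (1290, np.int64(294), np.int64(342), np.int64(272)) w2 (1133, np.int64(293), np.int64(340), np.int64(275))
8.875 [466.95331722  -2.3429112  107.51814353] [0.32066779 0.28938853 0.8306155 ] 27.58176352435303 0.021755282068625093 (1320, np.int64(300), np.int64(349), np.int64(271))
```

Emit:
step_arm --plan '[[[0,-0.12,0,-0.01,0.3],[0,-0.12,0,-0.01,0.3]]]'

```text
time_s: 9.18
ee_pos: [467.3, -3.2, 107.6]
ee_rot: [-179.9, 0.0, -164.1]
force: [0.1, 0.6, -0.2]
gripper_width: 27.3
gripper_force: 0.0
```

Emit:
step_arm --plan '[[[0,-0.12,0,-0.01,0.3],[0,-0.12,0,-0.01,0.3]]]'

```text
time_s: 9.43
ee_pos: [467.5, -4.1, 107.5]
ee_rot: [-180.0, 0.0, -163.5]
force: [0.1, -0.3, 0.8]
gripper_width: 27.4
gripper_force: 0.0
```

```bash
python3 k.py
```

```text
w3 (1290, np.int64(294), np.int64(342), np.int64(272)) w2 (1133, np.int64(293), np.int64(340), np.int64(275))
9.425 [467.48060159  -4.14738442 107.51125182] [ 0.06378764 -0.34764794  0.75697579] 27.42706784192554 0.0 (1527, np.int64(296), np.int64(344), np.int64(266))
```

```bash
python3 - <<'E'
from h import *
im=grab_frame("wrist");b=cv2.imread("pics/w3.png")
cv2.imwrite("pics/w4.png",np.vstack([cv2.resize(i[210:350,160:460],None,fx=2,fy=2,interpolation=2) for i in(b,im)]))
E
```

```text
(no output)
```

View pics/w4.png

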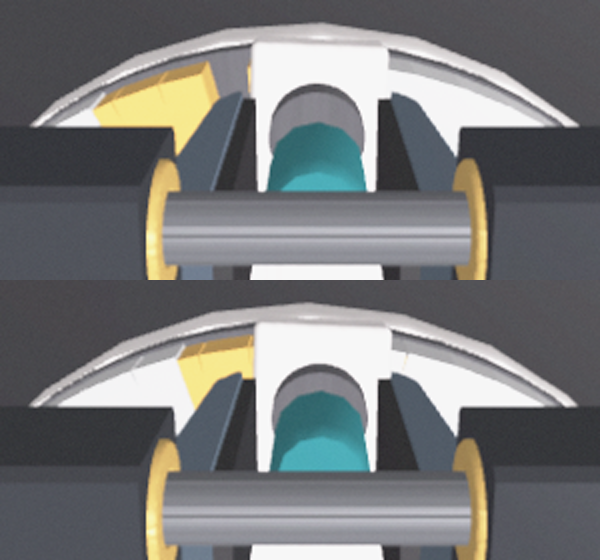

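```bash
python3 - <<'E'
from h import *
ax=np.array([586.2,27.9])
for n,p,yw,ym in(("w2",(491.84,108.62,99.1),141.41,275),("w3",(463.64,19.37,107.87),-174.43,272),("prev",(466.95,-2.34,107.5),-164.6,271),("now",(467.48,-4.15,107.5),-163.5,266)):
    s=dict(ee_pos=np.array(p),ee_rot=np.array([180,0,yw]));c=cam("wrist",s)
    th=np.radians(yw)
    for z in(76,85): print(n,ym,z,proj(c,[*(ax+136*np.array([np.cos(th),np.sin(th)])),z]).round(1), np.hypot(*(np.array(p[:2])-ax)))
E
```

```text
w2 275 76 [309.  265.3] 124.17539208716038
w2 275 85 [308.5 271.6] 124.17539208716038
w3 272 76 [311.1 257.2] 122.8564792756166
w3 272 85 [310.7 262.8] 122.8564792756166
prev 271 76 [312.9 257.8] 123.02446951724691
prev 271 85 [312.6 263.4] 123.02446951724691
now 266 76 [311.9 257.7] 122.97008132062045
now 266 85 [311.6 263.3] 122.97008132062045
```

The measured knob rim (v=266) fits pin home (expected 266.7) and not pin on the ring (272). So the plunger has dropped. I'm opening and retreating straight up.

Emit:
step_arm --plan '[[[0,0,0,0,0.5],[0,0,0,0,0.5],[0,0,0,0,0.5],[0,0,-2,0,0.5],[0,0,-5,0,0.5],[0,0,-9,0,0.6],[2,0,-12,0,0.7],[4,0,-13,0,0.7],[6,0,-13,0,0.7],[6,0,-13,0,0.7],[6,0,-13,0,0.7]]]'

```text
time_s: 10.9
ee_pos: [410.0, -20.9, 236.9]
ee_rot: [180.0, -0.0, -163.6]
force: [-0.0, 0.3, 0.4]
gripper_width: 64.0
gripper_force: 0.0
```

```bash
python3 - <<'E'
from h import *
s=state();print(s["time_s"],s["ee_pos"],s["ee_rot"],s["force"])
w=grab_frame("wrist");sc=grab_frame("scene")
c=cam("wrist",s);ax=np.array([586.2,27.9])
for a in(52,53,54,55):
  th=np.radians(139.7+a);print(a,[proj(c,[*(ax+125*np.array([np.cos(th),np.sin(th)])),z]).round(1) for z in(104,113)])
A=w[180:480,120:520];B=cv2.resize(sc[160:310,250:450],None,fx=2,fy=2)
cv2.imwrite("pics/f.png",np.hstack([A,B]))
E
```

```text
10.9 [409.99009972 -20.94236531 236.94266846] [ 1.79988104e+02 -1.85496900e-02 -1.63556030e+02] [-0.03584872  0.27800168  0.4009044 ]
52 [array([327.2, 307.2]), array([327.4, 312.1])]
53 [array([324.4, 307. ]), array([324.6, 311.9])]
54 [array([321.6, 306.8]), array([321.7, 311.7])]
55 [array([318.8, 306.7]), array([318.9, 311.6])]
```

View pics/f.png

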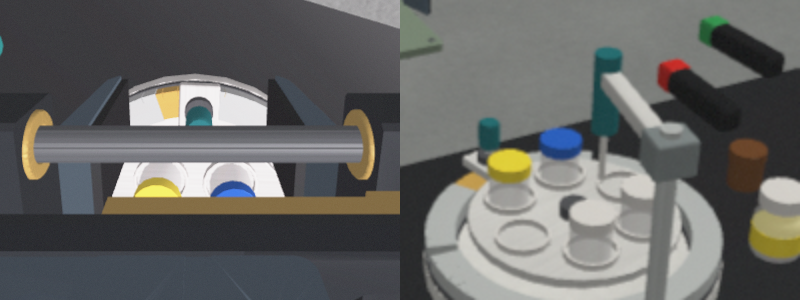

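```bash
python3 - <<'E'
from h import *
c=cam("scene");ax=np.array([586.2,27.9])
for a in(53,54,55):
  th=np.radians(139.7+a);print(a,[proj(c,[*(ax+125*np.array([np.cos(th),np.sin(th)])),z]).round(1) for z in(69,76,85,104,113)])
for th,n in((139.7,"start"),):
  th=np.radians(th);b=[*(ax+125*np.array([np.cos(th),np.sin(th)]))];print(n,[proj(c,b+[z]).round(1) for z in(76,104)])
s=grab_frame("scene");h=cv2.cvtColor(s,cv2.COLOR_BGR2HSV);m=cv2.inRange(h,(82,100,40),(98,255,255))[205:245,280:308]
y,x=np.nonzero(m);print(x.min()+280,x.max()+280,y.min()+205,y.max()+205)
E
```

```text
53 [array([295.6, 235.1]), array([295.6, 232.1]), array([295.6, 228.3]), array([295.5, 220. ]), array([295.5, 216. ])]
54 [array([294.8, 235.5]), array([294.7, 232.5]), array([294.7, 228.6]), array([294.6, 220.3]), array([294.6, 216.3])]
55 [array([293.9, 235.9]), array([293.9, 232.9]), array([293.9, 229. ]), array([293.8, 220.7]), array([293.7, 216.7])]
start [array([349. , 226.2]), array([349.6, 214.3])]
290 299 219 234
```

```bash
python3 -c "from workcell import *;print(job_done())"
```

```text
the job is handed in; nothing more can be done
None
```

The carousel is on the next station, about 54° anticlockwise; the camera views show the plunger fully home, the pots still seated, and the gripper clear of the knob when I handed the job in at about 11 s.

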